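Show the assembler the next foot to fit

TASK

Show the assembler the next step by pointing straight down with the closed fingers, never touching what you point at: first point at the middle of the yellow bin of rubber feet from a few centimetres above its rim and keep still for two seconds, then point at the bare brass seat where the upside-down power supply lacks its fourth foot, again from a few centimetres above, for two seconds. Then press the green button on the grey call box fully down to confirm, and let it come up again. Do not dip down over the red or blue bin, leave the red button alone, and do not touch or move the bins, the power supply or the other things lying about.

Things in the scene. Friction and masses are not known exactly. Their poses are not given: they have to be found in the camera images.
- yellow_bin: yellow plastic parts bin holding black rubber feet (the next part): open box 95 (x) x 70 (y) x 50 mm high, walls 3 mm, loose, on the bench; origin at the centre of its underside, z up. The three bins stand in a row, their order changes
- yellow_bin_rim (a point): centre of the yellow bin's open mouth, at rim height, 50 mm above the bench; z up
- red_bin: red plastic parts bin holding steel screws: open box 95 (x) x 70 (y) x 50 mm high, walls 3 mm, loose, on the bench; origin at the centre of its underside, z up. The three bins stand in a row, their order changes
- red_bin_rim (a point): centre of the red bin's open mouth, at rim height, 50 mm above the bench; z up
- blue_bin: blue plastic parts bin holding brass spacers: open box 95 (x) x 70 (y) x 50 mm high, walls 3 mm, loose, on the bench; origin at the centre of its underside, z up. The three bins stand in a row, their order changes
- blue_bin_rim (a point): centre of the blue bin's open mouth, at rim height, 50 mm above the bench; z up
- psu: power supply lying upside down on the thin dark mat: black finned box with an aluminium base plate facing up, 130 (x) x 90 (y) x 60 mm, loose, 0.85 kg; origin at the centre of its underside, 2 mm above the bench, z up. Round black rubber feet, 22 mm across and 8 mm high, stand at three corners of the plate; the fourth corner (+x, +y) shows a bare brass disc
- seat (a point): centre of the bare brass seat (a flat brass disc 22 mm across with a small dark hole), on the plate's top, 62 mm above the bench and at (48, 30) mm in the power supply's x, y; z up. The fitted feet stand 60 mm and more away
- callbox: grey call box fixed to the bench, 80 (x) x 124 (y) x 40 mm high, with two push buttons on top, green at y = +30 mm and red at y = -30 mm; origin at the centre of its underside, z up
- green_button (a joint): travel of the green button: 0 up, 0.006 m fully down; a spring, 5 N when fully down; at least 4 mm counts as pressed. Pressed straight down with the closed fingertips
- green_button_top (a point): centre of the top face of the green button's cap (28 mm across), moving with it
- red_button (a joint): travel of the red button, like the green one; leave alone
- red_button_top (a point): centre of the top face of the red button's cap
- screwdriver: screwdriver with an orange handle lying on the robot's side of the bench, loose; leave alone
- mug: white mug, 80 mm across, 90 mm high, loose, origin at the centre of its underside; leave alone
- tape: blue roll of tape lying flat, 80 mm across, 25 mm high, loose, origin at the centre of its underside; leave alone
- meter: orange hand-held meter lying flat, 150 x 75 x 35 mm high (its flat dial 41 mm), loose, origin at the centre of its underside; leave alone
Mind the look-alikes: they are no part of the job. What is shaped like the psu but turquoise is not meant.

How it is judged:
On the way, in this order (a step that is already met when the one before it is completed fails the run):
1. the tool point stays above the middle of the yellow bin (within 25 mm sideways, 15 to 90 mm above its rim) for two seconds (horizontal distance between the grasp point and yellow_bin_rim below 0.025 m and z of the grasp point in the frame of yellow_bin_rim between 0.015 and 0.09 m), for 1.8 s.
2. then it stays above the bare brass seat (within 18 mm sideways, 15 to 80 mm above it) for two seconds (horizontal distance between the grasp point and seat below 0.018 m and z of the grasp point in the frame of seat between 0.015 and 0.08 m), for 1.8 s.
3. then the green button is pressed by the fingers, at least 4 mm down (value of joint green_button above 0.004 m and contact force between green_button and the fingers above 0.5 N), for 0.05 s.
At the end, for the whole second after the job is handed in: the green button is up again (within 1.5 mm), the red one was left alone, and the power supply, the three bins, the screwdriver, mug, tape and meter are within 10 mm of where they began (value of joint each of green_button, red_button below 0.0015 m and distance of each of psu, yellow_bin, red_bin, blue_bin, screwdriver, mug, tape, meter from where it was at the start of the episode below 0.01 m); the robot touches nothing.
It fails at once if the power supply or a bin is touched (over 0.5 N) ((contact force between psu and the fingers above 0.5 N or contact force between psu and the arm above 0.5 N) or (contact force between yellow_bin and the fingers above 0.5 N or contact force between yellow_bin and the arm above 0.5 N) or (contact force between red_bin and the fingers above 0.5 N or contact force between red_bin and the arm above 0.5 N) or (contact force between blue_bin and the fingers above 0.5 N or contact force between blue_bin and the arm above 0.5 N)).
It fails at once if a loose thing is lifted or moved by more than 10 mm (distance of any of psu, yellow_bin, red_bin, blue_bin, screwdriver, mug, tape, meter from where it was at the start of the episode above 0.01 m).
It fails at once if another loose thing is touched (over 0.5 N) ((contact force between screwdriver and the fingers above 0.5 N or contact force between screwdriver and the arm above 0.5 N) or (contact force between mug and the fingers above 0.5 N or contact force between mug and the arm above 0.5 N) or (contact force between tape and the fingers above 0.5 N or contact force between tape and the arm above 0.5 N) or (contact force between meter and the fingers above 0.5 N or contact force between meter and the arm above 0.5 N)).
It fails at once if the tool point dips over the middle of the red or blue bin (within 30 mm sideways, under 50 mm above the rim) ((horizontal distance between the grasp point and red_bin_rim below 0.03 m and z of the grasp point in the frame of red_bin_rim below 0.05 m) or (horizontal distance between the grasp point and blue_bin_rim below 0.03 m and z of the grasp point in the frame of blue_bin_rim below 0.05 m)).
It fails at once if the red button is pressed (over 2 mm) (value of joint red_button above 0.002 m).
It also fails if it takes over 58 s, if anything falls off the work surface, if the arm or the gripper's body presses on something with over 40 N, if the wrist force passes 120 N, or if a joint passes its speed limit or range.

ROBOT

A 6-joint arm with a two-finger parallel gripper is mounted at the origin on the work surface. World frame = base frame: x ahead of the robot, y to its left, z up, the work surface at z = 0. Lengths are in m, angles in rad, forces in N, time in s.
With the tool pointing down it reaches from about 0.35 to 0.85 m from the base axis. Payload 8.1 kg.
Tool frame: the origin (TCP) lies between the finger pads, 19 mm behind the fingertips; this is the grasp point; z points along the fingers, y is the line along which they close (so a half turn about z gives the same grasp; the last joint's range is limited). The gripper opens to 93 mm and grips with 3 to 60 N. Pads are 15 mm wide; open, the fingers measure 128 mm over their backs; the gripper's body (75 mm by 188 mm) begins 65 mm behind the grasp point.
Start: joints at [1.026, 0.13, 1.488, -0, 1.523, -0.085], TCP at [0.266, 0.538, 0.237] pointing down, gripper open.
Joint ranges: [-2.96, 2.96], [-0.89, 2.26], [0.02, 2.5], [-1.34, 4.48], [0, 2.73], [-2.66, 2.66]. Speed limits (rad/s): [2.39, 2.39, 2.79, 3.14, 3.14, 3.14].

INTERFACE

Orientations are given as a unit quaternion [x, y, z, w].
In Python, from station import monitor, imaging, bot gives the robot as it stands.
- The arm moves only by the tool play_rows, never from a script. Its argument "rows" is a list of rows, each a list of 5 numbers: the opening in per cent of the stroke, from 0 (shut) to 100 (fully open), then the shift along the tool's x, y, z in m, then the turn about the tool's z in degrees. A call has exactly 10 rows; each row is the pose to reach, as a shift and turn from the pose commanded when the call began, along the tool's axes at that moment; what a row does not reach only later rows make up. A row lasts 1/8 s, in which the tool goes at most 62.5 mm and 10.7 degrees, less where a joint would pass 70% of its speed; a pose out of reach is approached as far as the arm can. A call with a gripper value outside its range is refused whole. The fingers move at their own pace and stop on an object; "squeeze" is the grip in N (left out, the last holds). Time passes only in rows, so rows that repeat a pose let the fingers close, or fill a call up. It gives the time, the measured TCP pose, the force, the opening and the grip force at its end, in the units of the state.
- monitor.state(): the state, without advancing time (a new reading comes with each control period).
- imaging.snapshot(name): name is "scene" or "top" or "wrist"; returns (picture, depth): 400x640x3 uint8, blue, green, red; 400x640 float32, m along the optical axis (not along the pixel's ray), 0 where there is no reading.
- imaging.calibration(name): a dict with "fx", "fy", "cx", "cy" (pixels), "extrinsics" (4x4, takes a point from camera to world coordinates). Camera axes: x right, y up, looking along -z (the intrinsics and any distortion apply to the point x, -y, -z); pixel columns grow to the right and rows downward; lengths in m; the calibration is good to about 2 mm. A picture is of the moment at which its call begins: read the wrist's pose just before it. calibration takes no time and is no camera call; for the wrist camera it gives the pose at the moment of the call.
- bot.hand_in(): hands the job in; it is judged then, once.
The state is a dict: "time_s": time; "joint_pos": joint angles; "dq": joint speeds; "joint_efforts": joint torques, N m; "eef_pos": TCP position; "tcp_rot": TCP orientation; "force": force on the tool from outside, world axes, zero at the start; "ft_torque": the same for the moment, N m; "opening": opening from 0.0 (shut) to 1.0 (fully open); "finger_force": force on a finger pad.
Only numpy, scipy, OpenCV 4.12 (cv2) and the standard library are available. Lean on these libraries where they do the work, as an engineer would, in place of code of your own. Each camera call takes 0.05 s, during which the arm holds its last target. There are 200 camera calls.

## Working session

There is one attempt and no reset: what is moved stays moved. The work goes in short steps, Python scripts to look and compute and a tool call to move; the robot and the scene stay as the last step left them, time stands still between calls to the robot, and variables do not carry over. Pictures are saved under pics/ and viewed, at most 10 in all, crops included, and the job is handed in when it is done.

Besides the shell and the picture viewer there is one more tool, called after "Emit:" as name([rows], argument=value, ...), one row to a line, values as JSON. play_rows: Moves the arm, as the interface text tells. Its arguments: {"type":"object","properties":{"rows":{"type":"array"},"squeeze":{"type":"number"}},"required":["rows"]}

```bash
mkdir -p pics
python3 - <<'E'
from station import monitor, imaging, bot
import cv2,numpy as np
s=monitor.state();print({k:np.round(v,3) for k,v in s.items()})
for n in("top","scene"):
    p,d=imaging.snapshot(n);c=imaging.calibration(n);cv2.imwrite(f"pics/{n}0.png",p);np.savez(f"{n}0.npz",p=p,d=d,**c);print(n,c)
E
```

```text
{'time_s': np.float64(0.0), 'joint_pos': array([ 1.026,  0.131,  1.489, -0.   ,  1.523, -0.085]), 'dq': array([-0.001, -0.001,  0.002,  0.001, -0.   , -0.   ]), 'joint_efforts': array([ 2.0000e-03, -5.5982e+01, -4.9178e+01,  7.7000e-02,  3.5000e-02,
       -0.0000e+00]), 'eef_pos': array([0.266, 0.537, 0.236]), 'tcp_rot': array([ 0.228,  0.974, -0.001, -0.   ]), 'force': array([ 0.127,  0.362, -0.029]), 'ft_torque': array([ 0.01 , -0.062, -0.021]), 'finger_force': np.float64(0.0), 'opening': np.float64(0.999)}
top {'fx': 482.4283883020517, 'fy': 482.4283883020517, 'cx': 313.5799260529405, 'cy': 203.03586481481773, 'extrinsics': array([[-0.00737189,  0.98308556, -0.18299844,  0.36101337],
       [-0.99987868, -0.00975789, -0.01214135, -0.04398058],
       [-0.01372166,  0.18288674,  0.98303823,  1.17288258],
       [ 0.        ,  0.        ,  0.        ,  1.        ]])}
scene {'fx': 433.371814357551, 'fy': 433.371814357551, 'cx': 319.3669777755359, 'cy': 199.04761287110642, 'extrinsics': array([[ 0.13519026, -0.66793089,  0.73184146,  1.4698546 ],
       [ 0.99071839,  0.08056507, -0.10948215, -0.17550341],
       [ 0.01416565,  0.73984972,  0.67262302,  0.92059138],
       [ 0.        ,  0.        ,  0.        ,  1.        ]])}
```

View pics/top0.png

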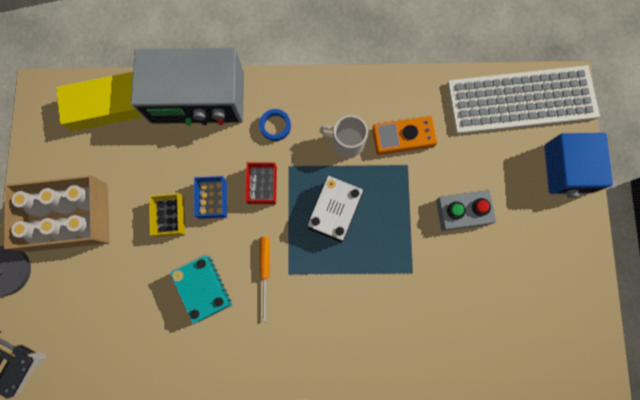

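View pics/scene0.png

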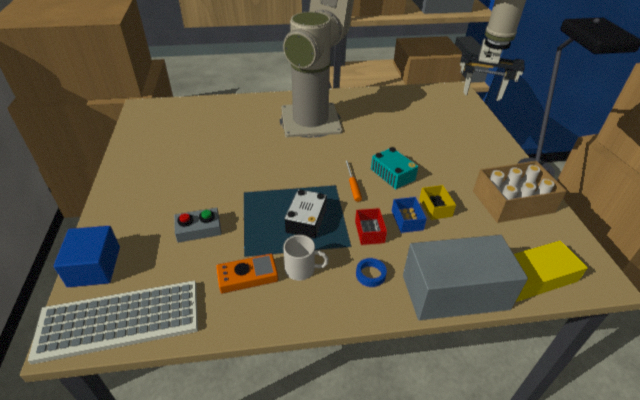

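The top view shows these candidates:
- **Yellow:** the bin with black feet at (167,215), or the plain yellow block at (97,100). I choose the bin.
- **Power supply:** the aluminium-plate one on the mat at (335,208), with its brass seat at (331,184), or the turquoise one at (200,288). I choose the one on the mat.
- **Button:** green at (457,210), or red at (482,206). I choose green.

Next I measure them and check in a close crop.

```bash
cat > h.py <<'E'
import numpy as np,cv2
def ray(c,u,v,z):
    d=np.array([(u-c['cx'])/c['fx'],-(v-c['cy'])/c['fy'],-1]);E=c['extrinsics'];w=E[:3,:3]@d;o=E[:3,3]
    return o+w*(z-o[2])/w[2]
def mask(p,lo,hi,roi):
    m=cv2.inRange(cv2.cvtColor(p,cv2.COLOR_BGR2HSV),lo,hi);k=np.zeros_like(m);x0,y0,x1,y1=roi;k[y0:y1,x0:x1]=m[y0:y1,x0:x1];return k
def big(m):
    return max(cv2.findContours(m,cv2.RETR_EXTERNAL,cv2.CHAIN_APPROX_NONE)[0],key=cv2.contourArea)
E
python3 - <<'E'
from h import *
f=np.load('top0.npz');p=f['p'];d=f['d'];c=f
def hull_c(lo,hi,roi,z):
    k=big(mask(p,lo,hi,roi));r=cv2.minAreaRect(k);q=ray(c,*r[0],z);return np.round(r[0],1),np.round(r[1],1),np.round(q,3)
print('ybin',hull_c((20,120,60),(35,255,255),(140,180,192,250),.05))
print('bbin',hull_c((100,120,40),(125,255,255),(188,165,235,225),.05))
print('green',hull_c((45,90,30),(85,255,255),(435,190,475,230),.05))
print('seat',hull_c((12,90,60),(35,255,255),(320,172,345,195),.062))
for n,(u,v) in dict(green=(457,210),red=(482,206),box=(470,222),seat=(331,184),mug=(350,120),scope=(190,60)).items():
    print(n,d[v,u],np.round(ray(c,u,v,0),3), (lambda E,D:np.round(E[:3,3]+E[:3,:3]@(D*np.array([(u-c['cx'])/c['fx'],-(v-c['cy'])/c['fy'],-1])),3))(c['extrinsics'],d[v,u]))
a=cv2.resize(p[160:260,140:240],None,fx=4,fy=4,interpolation=cv2.INTER_CUBIC);b=cv2.resize(p[160:260,290:390],None,fx=4,fy=4,interpolation=cv2.INTER_CUBIC)
cv2.imwrite('pics/crop.png',np.hstack([a,b]))
E
```

```text
ybin (array([166.4, 214.6]), array([44.4, 36.6]), array([0.546, 0.319, 0.05 ]))
bbin (array([210., 197.]), array([40., 32.]), array([0.587, 0.216, 0.05 ]))
green (array([457.1, 209.3]), array([13.3, 13.3]), array([ 0.552, -0.368,  0.05 ]))
seat (array([330.5, 183.5]), array([7., 7.]), array([ 0.614, -0.071,  0.062]))
green 1.1231531 [ 0.558 -0.382  0.   ] [ 0.548 -0.364  0.061]
red 1.1207011 [ 0.568 -0.443  0.   ] [ 0.556 -0.422  0.065]
box 1.137951 [ 0.528 -0.411  0.   ] [ 0.523 -0.399  0.041]
seat 1.1353205 [ 0.627 -0.073  0.   ] [ 0.613 -0.072  0.064]
mug 1.1542295 [ 0.794 -0.124  0.   ] [ 0.767 -0.119  0.073]
scope 1.1249022 [0.965 0.292 0.   ] [0.897 0.255 0.132]
```

View pics/crop.png

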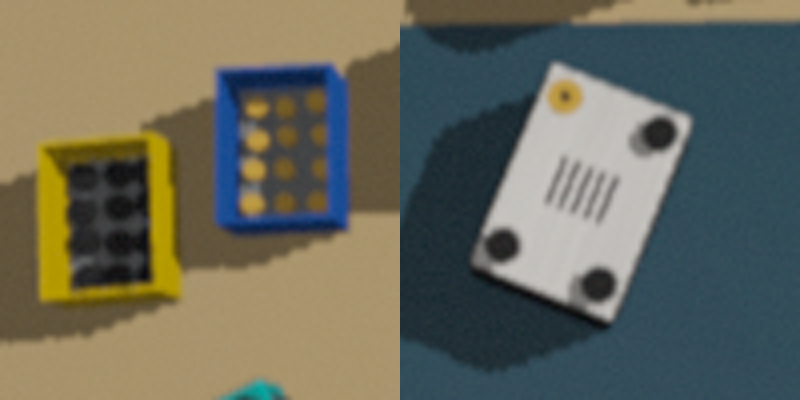

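The crop confirms both choices: the yellow bin holds black feet, centred near pixel (166,214). The white plate's bare brass disc is at (331,184). I go above the yellow bin at travel height with the fingers shut.

Emit:
play_rows([
  [0,-0.02,-0.004,0,0],
  [0,-0.06,-0.012,0,0],
  [0,-0.11,-0.022,0,0],
  [0,-0.165,-0.034,0,0],
  [0,-0.22,-0.045,0,0],
  [0,-0.27,-0.055,0,0],
  [0,-0.31,-0.063,0,0],
  [0,-0.335,-0.068,0,0],
  [0,-0.348,-0.071,0,0],
  [0,-0.348,-0.071,0,0],
])

```text
time_s: 1.35
eef_pos: [0.5466, 0.3195, 0.2372]
tcp_rot: [0.228, 0.974, -0.0, -0.0]
force: [-0.3, 0.2, 1.5]
opening: 0.014
finger_force: 0.0
```

Run:
```python
from station import monitor, imaging
from h import *
c=imaging.calibration("wrist");s=monitor.state();p,d=imaging.snapshot("wrist");cv2.imwrite("pics/w1.png",p)
print(s['time_s'],s['eef_pos'],s['tcp_rot'],s['opening'])
k=big(mask(p,(20,120,60),(35,255,255),(0,0,640,400)));r=cv2.minAreaRect(k);print(r,ray(c,*r[0],.05),c['extrinsics'][:3,3])
```

```text
1.35 [0.54662655 0.31946339 0.23721529] [ 2.28150844e-01  9.73625758e-01 -7.20619595e-05 -2.64536395e-04] 0.013880811054559718
((323.10296630859375, 175.33824157714844), (93.63822174072266, 70.1429214477539), 59.036251068115234) [0.54617849 0.32384206 0.05      ] [0.47451784 0.35396791 0.38673539]
```

View pics/w1.png

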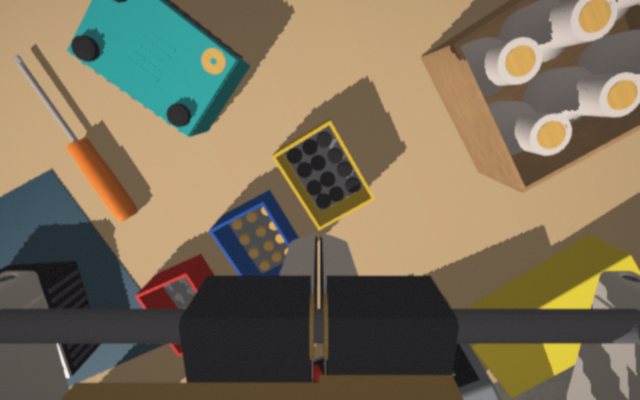

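The wrist view shows the yellow bin with black feet at (323,175), which puts it at about (0.546, 0.322). I descend and hold.

Emit:
play_rows([
  [0,0,0.002,0.015,0],
  [0,0,0.002,0.045,0],
  [0,0,0.002,0.08,0],
  [0,0,0.002,0.11,0],
  [0,0,0.002,0.125,0],
  [0,0,0.002,0.13,0],
  [0,0,0.002,0.13,0],
  [0,0,0.002,0.13,0],
  [0,0,0.002,0.13,0],
  [0,0,0.002,0.13,0],
])

```text
time_s: 2.65
eef_pos: [0.5478, 0.3215, 0.1081]
tcp_rot: [0.228, 0.974, 0.0, 0.0]
force: [-0.0, -0.6, -0.5]
opening: 0.008
finger_force: 0.0
```

Emit:
play_rows([
  [0,0,0,0,0],
  [0,0,0,0,0],
  [0,0,0,0,0],
  [0,0,0,0,0],
  [0,0,0,0,0],
  [0,0,0,0,0],
  [0,0,0,0,0],
  [0,0,0,0,0],
  [0,0,0,0,0],
  [0,0,0,0,0],
])

```text
time_s: 3.9
eef_pos: [0.5475, 0.3214, 0.1075]
tcp_rot: [0.228, 0.974, -0.0, 0.0]
force: [-0.5, -0.5, 0.1]
opening: 0.006
finger_force: 0.0
```

Emit:
play_rows([
  [0,0,0,0,0],
  [0,0,0,0,0],
  [0,0,0,0,0],
  [0,0,0,0,0],
  [0,0,0,0,0],
  [0,0,0,0,0],
  [0,0,0,0,0],
  [0,0,0,0,0],
  [0,0,0,0,0],
  [0,0,0,0,0],
])

```text
time_s: 5.15
eef_pos: [0.5475, 0.3214, 0.1074]
tcp_rot: [0.228, 0.974, -0.0, -0.0]
force: [-0.5, 0.2, 0.6]
opening: 0.002
finger_force: 0.0
```

Emit:
play_rows([
  [0,0,0,-0.015,0],
  [0,0,0,-0.045,0],
  [0,0,0,-0.08,0],
  [0,0,0,-0.11,0],
  [0,0,0,-0.13,0],
  [0,-0.01,-0.014,-0.13,0],
  [0,-0.03,-0.041,-0.13,0],
  [0,-0.055,-0.076,-0.13,0],
  [0,-0.08,-0.11,-0.13,0],
  [0,-0.105,-0.145,-0.13,0],
])

```text
time_s: 6.4
eef_pos: [0.5764, 0.1423, 0.2354]
tcp_rot: [0.228, 0.974, -0.001, -0.001]
force: [0.3, -0.4, -0.1]
opening: 0.006
finger_force: 0.0
```

Emit:
play_rows([
  [0,-0.028,-0.039,0,0],
  [0,-0.055,-0.076,0,0],
  [0,-0.08,-0.11,0,0],
  [0,-0.102,-0.14,0,0],
  [0,-0.118,-0.163,0,0],
  [0,-0.126,-0.174,0,0],
  [0,-0.128,-0.177,0,0],
  [0,-0.128,-0.177,0,0],
  [0,-0.128,-0.177,0,0],
  [0,-0.128,-0.177,0,0],
])

```text
time_s: 7.65
eef_pos: [0.6134, -0.0697, 0.2376]
tcp_rot: [0.227, 0.974, 0.0, 0.0]
force: [0.2, 1.0, -1.0]
opening: 0.004
finger_force: 0.0
```

Run:
```python
from station import monitor, imaging
from h import *
c=imaging.calibration("wrist");s=monitor.state();p,d=imaging.snapshot("wrist");cv2.imwrite("pics/w2.png",p)
print(s['time_s'],s['eef_pos'],s['tcp_rot'],s['opening'])
m=mask(p,(12,90,80),(35,255,255),(0,0,640,260))
for k in cv2.findContours(m,0,1)[0]:
    a=cv2.contourArea(k)
    if 80<a<3000:
        (u,v),R=cv2.minEnclosingCircle(k);print(u,v,R,a,ray(c,u,v,.062))
```

```text
7.65 [ 0.61343209 -0.06966248  0.23755515] [2.27295203e-01 9.73825899e-01 5.00809080e-05 8.04921080e-05] 0.004341429548058907
275.0 252.5 12.777032852172852 95.5 [ 0.66453297 -0.14894302  0.062     ]
477.5 239.5 19.091981887817383 599.5 [0.74750028 0.05332719 0.062     ]
317.5 181.5 10.12432861328125 300.0 [ 0.61379309 -0.07219466  0.062     ]
582.0 51.5 17.241039276123047 302.0 [0.61141042 0.19789085 0.062     ]
577.0 33.5 18.117769241333008 302.0 [0.59454367 0.19738656 0.062     ]
572.5 14.5 18.721744537353516 328.5 [0.57756206 0.1974862  0.062     ]
```

View pics/w2.png

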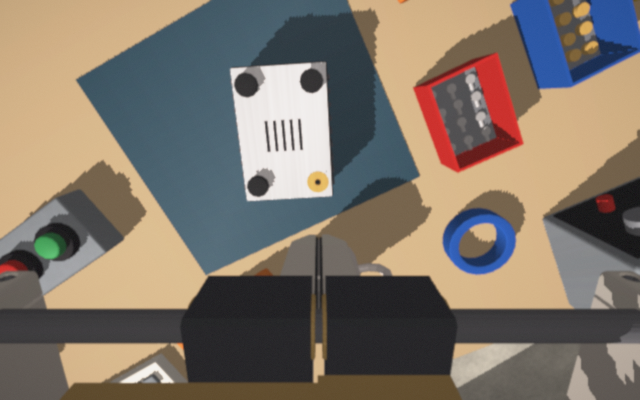

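The wrist view shows the bare brass seat at (318,181), so about (0.614, -0.072), which is under the tool. I descend to 50 mm above it and hold.

Emit:
play_rows([
  [0,0,-0.002,0.015,0],
  [0,0,-0.002,0.045,0],
  [0,0,-0.002,0.08,0],
  [0,0,-0.002,0.107,0],
  [0,0,-0.002,0.12,0],
  [0,0,-0.002,0.125,0],
  [0,0,-0.002,0.125,0],
  [0,0,-0.002,0.125,0],
  [0,0,-0.002,0.125,0],
  [0,0,-0.002,0.125,0],
])

```text
time_s: 8.95
eef_pos: [0.6128, -0.0724, 0.113]
tcp_rot: [0.228, 0.974, 0.0, 0.0]
force: [-0.9, 0.9, -0.5]
opening: 0.003
finger_force: 0.0
```

Emit:
play_rows([
  [0,0,0,0,0],
  [0,0,0,0,0],
  [0,0,0,0,0],
  [0,0,0,0,0],
  [0,0,0,0,0],
  [0,0,0,0,0],
  [0,0,0,0,0],
  [0,0,0,0,0],
  [0,0,0,0,0],
  [0,0,0,0,0],
])

```text
time_s: 10.2
eef_pos: [0.6125, -0.0723, 0.1124]
tcp_rot: [0.228, 0.974, -0.0, 0.0]
force: [1.0, 0.4, 0.2]
opening: 0.006
finger_force: 0.0
```

Emit:
play_rows([
  [0,0,0,0,0],
  [0,0,0,0,0],
  [0,0,0,0,0],
  [0,0,0,0,0],
  [0,0,0,0,0],
  [0,0,0,0,0],
  [0,0,0,0,0],
  [0,0,0,0,0],
  [0,0,0,0,0],
  [0,0,0,0,0],
])

```text
time_s: 11.45
eef_pos: [0.6125, -0.0723, 0.1124]
tcp_rot: [0.228, 0.974, 0.0, -0.0]
force: [0.5, 0.1, -0.2]
opening: 0.004
finger_force: 0.0
```

Emit:
play_rows([
  [0,0,0,-0.015,0],
  [0,0,0,-0.045,0],
  [0,0,0,-0.08,0],
  [0,0,0,-0.11,0],
  [0,0,0,-0.125,0],
  [0,-0.004,-0.016,-0.125,0],
  [0,-0.011,-0.044,-0.125,0],
  [0,-0.02,-0.08,-0.125,0],
  [0,-0.03,-0.12,-0.125,0],
  [0,-0.04,-0.16,-0.125,0],
])

```text
time_s: 12.7
eef_pos: [0.5757, -0.2353, 0.2353]
tcp_rot: [0.228, 0.974, 0.0, -0.001]
force: [0.0, 0.3, -0.3]
opening: 0.007
finger_force: 0.0
```

Emit:
play_rows([
  [0,-0.01,-0.04,0,0],
  [0,-0.019,-0.076,0,0],
  [0,-0.026,-0.104,0,0],
  [0,-0.03,-0.122,0,0],
  [0,-0.032,-0.129,0,0],
  [0,-0.033,-0.131,0,0],
  [0,-0.033,-0.131,0,0],
  [0,-0.033,-0.131,0,0],
  [0,-0.033,-0.131,0,0],
  [0,-0.033,-0.131,0,0],
])

```text
time_s: 13.95
eef_pos: [0.5489, -0.3652, 0.2376]
tcp_rot: [0.228, 0.974, -0.0, 0.0]
force: [0.0, 0.1, 0.0]
opening: 0.0
finger_force: 0.0
```

Run:
```python
from station import monitor, imaging
from h import *
c=imaging.calibration("wrist");s=monitor.state();p,d=imaging.snapshot("wrist");cv2.imwrite("pics/w3.png",p)
print(s['time_s'],s['eef_pos'],s['tcp_rot'],s['opening'])
k=big(mask(p,(45,90,30),(85,255,255),(0,0,640,260)));(u,v),R=cv2.minEnclosingCircle(k);D=np.median(d[int(v)-4:int(v)+5,int(u)-4:int(u)+5])
E=c['extrinsics'];print(u,v,R,ray(c,u,v,.056),E[:3,3]+E[:3,:3]@(D*np.array([(u-c['cx'])/c['fx'],-(v-c['cy'])/c['fy'],-1])))
```

```text
13.95 [ 0.54893513 -0.36520848  0.23755973] [ 2.27647522e-01  9.73743601e-01 -4.24519801e-05  6.28919566e-05] 0.00044499121406866844
319.0646667480469 180.67864990234375 14.451640129089355 [ 0.55057532 -0.36656697  0.056     ] [ 0.54870179 -0.36565892  0.06439165]
```

View pics/w3.png

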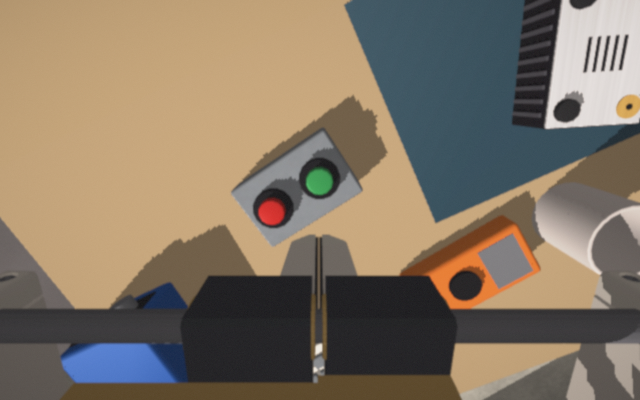

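The wrist view shows the green button at (319,180), directly beneath the tool with its top at z of about 0.06. The red one is clear at (271,211). I approach to just above it.

Emit:
play_rows([
  [0,0,0,0.015,0],
  [0,0,0,0.045,0],
  [0,0,0,0.08,0],
  [0,0,0,0.11,0],
  [0,0,0,0.13,0],
  [0,0,0,0.14,0],
  [0,0,0,0.145,0],
  [0,0,0,0.148,0],
  [0,0,0,0.148,0],
  [0,0,0,0.148,0],
])

```text
time_s: 15.25
eef_pos: [0.5492, -0.3658, 0.0903]
tcp_rot: [0.228, 0.974, -0.0, 0.001]
force: [-0.3, -0.2, 0.4]
opening: 0.006
finger_force: 0.0
```

Emit:
play_rows([
  [0,0,0,0.001,0],
  [0,0,0,0.002,0],
  [0,0,0,0.003,0],
  [0,0,0,0.004,0],
  [0,0,0,0.005,0],
  [0,0,0,0.006,0],
  [0,0,0,0.007,0],
  [0,0,0,0.008,0],
  [0,0,0,0.008,0],
  [0,0,0,0.008,0],
])

```text
time_s: 16.5
eef_pos: [0.5488, -0.3655, 0.0815]
tcp_rot: [0.228, 0.974, -0.0, 0.0]
force: [-0.3, 0.5, 0.0]
opening: 0.007
finger_force: 0.0
```

Tips are at 0.0625 with no contact yet, so I keep going slowly.

Emit:
play_rows([
  [0,0,0,0.001,0],
  [0,0,0,0.002,0],
  [0,0,0,0.003,0],
  [0,0,0,0.004,0],
  [0,0,0,0.004,0],
  [0,0,0,0.004,0],
  [0,0,0,0.004,0],
  [0,0,0,0.004,0],
  [0,0,0,0.004,0],
  [0,0,0,0.004,0],
])

```text
time_s: 17.75
eef_pos: [0.5489, -0.3656, 0.0776]
tcp_rot: [0.228, 0.974, -0.0, 0.0]
force: [0.7, 0.1, 4.1]
opening: 0.003
finger_force: 1.7
```

Emit:
play_rows([
  [0,0,0,0.0005,0],
  [0,0,0,0.001,0],
  [0,0,0,0.0015,0],
  [0,0,0,0.002,0],
  [0,0,0,0.002,0],
  [0,0,0,0.002,0],
  [0,0,0,0.002,0],
  [0,0,0,0.002,0],
  [0,0,0,0.002,0],
  [0,0,0,0.002,0],
])

```text
time_s: 19.0
eef_pos: [0.5489, -0.3655, 0.0755]
tcp_rot: [0.228, 0.974, -0.0, 0.0]
force: [1.3, -1.5, 4.2]
opening: 0.007
finger_force: 2.3
```

Emit:
play_rows([
  [0,0,0,0.0005,0],
  [0,0,0,0.001,0],
  [0,0,0,0.0015,0],
  [0,0,0,0.002,0],
  [0,0,0,0.002,0],
  [0,0,0,0.002,0],
  [0,0,0,0.002,0],
  [0,0,0,0.002,0],
  [0,0,0,0.002,0],
  [0,0,0,0.002,0],
])

```text
time_s: 20.25
eef_pos: [0.5489, -0.3656, 0.075]
tcp_rot: [0.228, 0.974, -0.0, 0.0]
force: [-2.8, 2.8, 14.8]
opening: 0.007
finger_force: 7.1
```

The TCP stopped at 0.075 and the force jumped to 15 N, so the button has reached its stop. I release it and rise well clear.

Emit:
play_rows([
  [0,0,0,-0.002,0],
  [0,0,0,-0.005,0],
  [0,0,0,-0.01,0],
  [0,0,0,-0.025,0],
  [0,0,0,-0.05,0],
  [0,0,0,-0.085,0],
  [0,0,0,-0.12,0],
  [0,0,0,-0.145,0],
  [0,0,0,-0.16,0],
  [0,0,0,-0.16,0],
])

```text
time_s: 21.5
eef_pos: [0.5491, -0.3658, 0.2347]
tcp_rot: [0.228, 0.974, -0.0, 0.001]
force: [-0.8, -0.3, 0.2]
opening: 0.006
finger_force: 0.0
```

Run:
```python
from station import monitor, imaging, bot
from h import *
f=np.load('scene0.npz');p,d=imaging.snapshot("scene");s=monitor.state()
print(s['time_s'],s['eef_pos'],s['force'])
# green button and red bin position before/after
for n,lo,hi,r in(("green",(45,90,30),(85,255,255),(190,200,220,230)),("ybin",(20,120,60),(35,255,255),(415,180,460,220))):
    print(n,[np.round(cv2.minAreaRect(big(mask(q,lo,hi,r)))[0],1) for q in(f['p'],p)])
```

```text
21.55 [ 0.54869522 -0.36540581  0.23315916] [ 0.23970516 -0.18669093 -0.60040783]
green [array([205.8, 213.8]), array([205.5, 214. ])]
ybin [array([437.1, 201.7]), array([437.1, 201.5])]
```

```bash
python3 -c "
from station import bot
print(bot.hand_in())"
```

```text
the job is handed in; nothing more can be done
None
```

I pointed at the yellow bin and then the bare brass seat for over two seconds each, pressed the green button to its stop and let it come up, and handed the job in at about 21.6 s; no verdict was returned.

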